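Scan the job card and tip the batch into the bin

ROBOT

A 6-joint arm with a two-finger parallel gripper is mounted at the origin on the work surface. World frame = base frame: x ahead of the robot, y to its left, z up, the work surface at z = 0. Lengths are in m, angles in rad, forces in N, time in s.
With the tool pointing down it reaches from about 0.325 to 0.775 m from the base axis. Payload 5.5 kg.
Tool frame: the origin (TCP) lies midway between the tips of the shut fingers; the grasp point (between the pads) lies 19 mm behind it; z points along the fingers, y is the line along which they close (so a half turn about z gives the same grasp; the last joint's range is limited). The gripper opens to 88 mm and grips with 3 to 60 N. Pads are 20 mm wide; open, the fingers measure 115 mm over their backs; the gripper's body (75 mm by 178 mm) begins 61 mm behind the grasp point.
Start: joints at [-1.316, 0.091, 1.231, -0, 1.82, -0.057], TCP at [0.184, -0.571, 0.223] pointing down, gripper open.
Joint ranges: [-2.87, 2.87], [-0.86, 2.18], [0.17, 2.46], [-1.51, 4.65], [0.06, 2.69], [-2.65, 2.65]. Speed limits (rad/s): [2.57, 2.57, 3.01, 3.14, 3.14, 3.14].

INTERFACE

Orientations are given as a rotation vector (axis times angle).
In Python, from plant import arm gives the robot as it stands.
- The arm moves only by the tool send_rows, never from a script. Its argument "moves" is a list that holds one entry, the list of rows, each a list of 4 numbers: the shift along the tool's x, y, z in units of 0.5 m (1.0 is 0.5 m), then the turn about the tool's z in units of 2 rad (1.0 is 2 rad). A call has 1 to 8 rows; each row is the pose to reach, as a shift and turn from the pose commanded when the call began, along the tool's axes at that moment; what a row does not reach only later rows make up. A row lasts 1/10 s, in which the tool goes at most 50 mm and 8.59 degrees, less where a joint would pass 70% of its speed; a pose out of reach is approached as far as the arm can. A call with a number of a shift or a turn outside -1 to 1 is refused whole. A call with a gripper value outside its range is refused whole. "gripper" is the closure, from -1 (fully open) to 1 (shut), set as the call begins (left out, the last holds). The fingers move at their own pace and stop on an object; "squeeze" is the grip in N (left out, the last holds). Time passes only in rows, so rows that repeat a pose let the fingers close. It gives the time, the measured TCP pose, the force, the opening and the grip force at its end, in the units of the state.
- arm.sense(): the state, without advancing time (a new reading comes with each control period).
- arm.grab_frame(name): name is "scene" or "top"; returns a dict with "frame" (400x640x3 uint8, blue, green, red), "vertical_fov" (degrees; the focal length in pixels is half the picture's height over the tangent of half this angle, whatever the lens; pixels are square), "cx", "cy" (the principal point, pixels), "distortion" ([k1, k2, p1, p2, k3] as OpenCV has them; the pictures are not rectified), "position" and "attitude" of the camera in the world. Camera axes: x right, y up, looking along -z (the intrinsics and any distortion apply to the point x, -y, -z); pixel columns grow to the right and rows downward; lengths in m; the calibration is good to about 2 mm. A picture is of the moment at which its call begins. There is no depth.
- arm.job_done(): hands the job in; it is judged then, once.
Trained networks look in a picture, given as the dict that the camera call returned (one of the last four; its "shot" number tells which), for a name from the list of things; names that differ only in an ending like _2 or _b are one class to them, and where a whole thing is asked for, a point or a joint stands for the part that bears it (a point fixed in the world has none). Each returns a list of dicts, best first, with "confidence" (0 to 1); they miss things now and then, are a little off and sometimes report something else, mostly with a low value. They report only what shows in the picture. A call takes as long as a camera call. They do not tell look-alikes from the thing itself.
- arm.cut_out(query, picture): "pixels" (400x640 bool, what is visible of it) and "bbox" ([left, top, right, bottom] in pixels, round what is visible of it).
The state is a dict: "t": time; "joint_positions": joint angles; "joint_vel": joint speeds; "joint_efforts": joint torques, N m; "position": TCP position; "tcp_rot": TCP orientation; "contact_force": force on the tool from outside, world axes, zero at the start; "ft_torque": the same for the moment, N m; "gripper_width": finger opening in m; "grasp_force": force on a finger pad.
Only numpy, scipy, OpenCV 4.12 (cv2) and the standard library are available. Lean on these libraries where they do the work, as an engineer would, in place of code of your own. Each camera call takes 0.05 s, during which the arm holds its last target. There are 200 camera calls.

TASK

Book in the batch of wooden blocks: take the hand scanner from its rest and aim it squarely at the middle of the code on the slanted job card, with its window about 8 cm from the card, and hold it steady there for a good second and a half. Lay the scanner back in its rest the way it lay and let go; then lift the pan by its ball handle to tip all four blocks into the bin, and lower the pan back to level. Do not disturb the bundle, the jar or the tube standing near by.

Things in the scene. Friction and masses are not known exactly. Their poses are not given: they have to be found in the camera images.
- scanner: loose grey hand scanner, 0.16 kg: handle 150 long (x -85 to +65), 30 wide, 28 high; head at the +x end bent 60 degrees down (44 wide, to x = +98 and 31 below the handle's underside). Origin under the handle near the balance point; x towards the head, z up as it lies. The beam leaves the window along (0.5, 0, -0.866): with the handle level, forward and 60 degrees down
- scanner_grip (a point): middle of the scanner's handle, at (-10, 0, 14) in the scanner's frame: grasp here across the 30 wide handle, from above, between the two saddles of the rest
- scanner_window (a point): centre of the scanner's window, at (84.5, 0, -23) in the scanner's frame; z is the beam direction
- scanner_aim (a point): point on the beam 80 ahead of the window, at (124.5, 0, -92.3) in the scanner's frame; it should lie on the middle of the code
- rest: fixed dark steel scanner rest: base plate 170 x 85 x 12 with two upright U-shaped saddles 10 thick across it at x = -60 and x = +32; their floor is 50 above the bench, their cheeks flare, 38 apart at the floor and rising 18. Origin on the bench; x towards where the scanner's head goes
- rest_seat (a point): where the scanner's origin lies when it is home in the rest: 50 above the rest's origin; same axes as the rest and the scanner at home
- card_stand: fixed wooden stand, base 110 x 110; it carries the slanted card board. Origin on the bench under the middle of the code; -x is the way the card faces, horizontally
- label: square white job card 66 x 66 with a black square code 42 x 42 in its middle, on a slanted board 110 x 100. Origin at the middle of the code, 54 above the bench; z is the outward normal of the card, 30 degrees off vertical, leaning towards the stand's -x
- station: fixed tipping station of plywood: an open bin with an aluminium pan hinged above its edge. Origin on the bench under the hinge; +x is the direction in which the pan tips; the hinge axis is along y, 122 above the bench
- bin_in (a point): centre of the bin's inner floor, 8 above the bench, at x = +60 of the station; same axes. The bin is inside 154 (x) by 150 (y); its walls stand 116 (towards the pan), 146 (sides) and 176 (far side) above the bench
- pan (a joint): tilt of the pan: 0 level, resting on its stop; grows as the handle end rises, up to 1.4 rad. The pan (0.3 kg) is 150 long by 122 wide with 36 high walls and no wall on the side towards the bin; it falls back when let go
- pan_ball (a point): centre of the black ball (30 in diameter) at the end of the pan's handle rod, 60 behind the pan; with the pan level it is 147 above the bench, 210 from the hinge axis horizontally and 25 above it. The ball may turn between the fingers, so the gripper can point down all the way
- block1: loose light wooden block 46 x 24 x 22, 16 g, lying on the pan at first; origin at the centre of its underside
- block2: loose light wooden block 46 x 24 x 22, 16 g, lying on the pan at first; origin at the centre of its underside
- block3: loose light wooden block 46 x 24 x 22, 16 g, lying on the pan at first; origin at the centre of its underside
- block4: loose light wooden block 46 x 24 x 22, 16 g, lying on the pan at first; origin at the centre of its underside
- bundle: bystander: upright round bundle of wood splints, 52 in diameter, 100 high; origin at the centre of its underside
- jar: bystander: glass jar with a steel lid, 76 in diameter, 110 high; origin at the centre of its underside
- tube: bystander: upright cardboard tube, 48 in diameter, 60 high; origin at the centre of its underside
Things that resemble listed ones, but are neither listed nor needed, are in the scene too. Leave any green look-alike of the block3 alone. Leave any purple or red look-alike of the block1 alone.

How it is judged:
On the way, in this order (a step that is already met when the one before it is completed fails the run):
1. for 1 s the scanner is held still (under 20 mm/s), window 50 to 110 mm off the card, aim point within 20 mm of the middle each way, beam within 15 degrees of the normal (z of scanner_window in the frame of label between 0.05 and 0.11 m and x of scanner_aim in the frame of label between -0.02 and 0.02 m and y of scanner_aim in the frame of label between -0.02 and 0.02 m and angle between the z axis of scanner_window and the z axis of label, either way round below 0.26 rad and linear speed of scanner below 0.02 m/s and angular speed of scanner below 0.15 rad/s), for 1 s.
2. the scanner lies back in its rest, let go (horizontal distance between scanner and rest_seat below 0.02 m and z of scanner in the frame of rest_seat between -0.008 and 0.008 m and angle between scanner's own z axis and vertical below 0.12 rad and contact force between the fingers and scanner below 0.1 N), for 0.2 s.
3. all four blocks are in the bin (x of block1 in the frame of bin_in between -0.079 and 0.079 m and y of block1 in the frame of bin_in between -0.077 and 0.077 m and z of block1 in the frame of bin_in between -0.01 and 0.085 m and x of block2 in the frame of bin_in between -0.079 and 0.079 m and y of block2 in the frame of bin_in between -0.077 and 0.077 m and z of block2 in the frame of bin_in between -0.01 and 0.085 m and x of block3 in the frame of bin_in between -0.079 and 0.079 m and y of block3 in the frame of bin_in between -0.077 and 0.077 m and z of block3 in the frame of bin_in between -0.01 and 0.085 m and x of block4 in the frame of bin_in between -0.079 and 0.079 m and y of block4 in the frame of bin_in between -0.077 and 0.077 m and z of block4 in the frame of bin_in between -0.01 and 0.085 m), for 0.2 s.
At the end, for the whole second after the job is handed in: all four blocks lie at rest inside the bin, the pan is back level (tilt under 0.06 rad), and the scanner lies still in both saddles of its rest, the way it lay at first (origin within 20 mm of its seat, height within 8 mm, tilt under 0.12 rad), let go (all of step 2 and all of step 3 and value of joint pan below 0.06 rad and linear speed of scanner below 0.02 m/s and linear speed of each of block1, block2, block3, block4 below 0.03 m/s); the robot touches nothing.
It fails at once if the bundle is knocked or moved by more than 30 mm (distance of bundle from where it was at the start of the episode above 0.03 m or angle between bundle's own z axis and vertical above 0.5 rad).
It fails at once if the jar is knocked or moved by more than 30 mm (distance of jar from where it was at the start of the episode above 0.03 m or angle between jar's own z axis and vertical above 0.5 rad).
It fails at once if the tube is knocked or moved by more than 30 mm (distance of tube from where it was at the start of the episode above 0.03 m or angle between tube's own z axis and vertical above 0.5 rad).
It also fails if it takes over 64 s, if anything falls off the work surface, if the arm or the gripper's body presses on something with over 40 N, if the wrist force passes 120 N, or if a joint passes its speed limit or range.

## Working session

There is one attempt and no reset: what is moved stays moved. The work goes in short steps, Python scripts to look and compute and a tool call to move; the robot and the scene stay as the last step left them, time stands still between calls to the robot, and variables do not carry over. Pictures are saved under pics/ and viewed, at most 10 in all, crops included, and the job is handed in when it is done.

Besides the shell and the picture viewer there is one more tool, called after "Emit:" as name(argument=value, ...), one argument or row to a line, values as JSON. send_rows: Moves the arm, as the interface text tells. Shifts and turns lie within -1 to 1; 1 stands for 0.5 m of shift or 2 rad of turn. Its arguments: {"type":"object","properties":{"moves":{"type":"array","items":{"type":"array","items":{"type":"array","items":{"type":"number","minimum":-1,"maximum":1}}}},"gripper":{"type":"number"},"squeeze":{"type":"number"}},"required":["moves"]}

```bash
ls; mkdir -p pics; cat > h.py <<'E'
import numpy as np, cv2
from plant import arm
from scipy.spatial.transform import Rotation as R
def K(p):
    f=200/np.tan(np.radians(p["vertical_fov"])/2)
    return np.array([[f,0,p["cx"]],[0,f,p["cy"]],[0,0,1]])
def att(p):
    a=np.array(p["attitude"],float)
    return a if a.shape==(3,3) else (R.from_rotvec(a).as_matrix() if a.size==3 else R.from_quat(a).as_matrix())
def ray(p,uv):
    n=cv2.undistortPoints(np.array(uv,float).reshape(-1,1,2),K(p),np.array(p["distortion"],float)).reshape(-1,2)
    return np.c_[n[:,0],-n[:,1],-np.ones(len(n))]@att(p).T
def onz(p,uv,z):
    d=ray(p,uv);o=np.array(p["position"]);z=np.asarray(z)
    return o+d*((z-o[2])/d[:,2])[:,None]
def proj(p,X):
    q=(np.atleast_2d(X)-p["position"])@att(p); q=q*[1,-1,-1]
    return cv2.projectPoints(q,np.zeros(3),np.zeros(3),K(p),np.array(p["distortion"],float))[0].reshape(-1,2)
E
python3 - <<'E'
from h import *
print(arm.sense())
for n in ("scene","top"):
    p=arm.grab_frame(n); cv2.imwrite(f"pics/{n}0.png",p["frame"])
    print(n,{k:v for k,v in p.items() if k!="frame"})
    for q in ["scanner","rest","card_stand","label","station","pan","pan_ball","block1","bundle","jar","tube"]:
        for d in arm.cut_out(q,p)[:6]:
            m=d["pixels"]; ys,xs=np.nonzero(m)
            print(q,round(d["confidence"],2),np.round(d["bbox"]).tolist(),[round(xs.mean(),1),round(ys.mean(),1)],m.sum(),p["frame"][m].mean(0).astype(int))
E
```

```text
pics
{'t': 0.0, 'joint_positions': array([-1.31569524e+00,  9.18322994e-02,  1.23188127e+00, -2.77872137e-05,
        1.81976859e+00, -5.67219897e-02]), 'joint_vel': array([ 0.00067805, -0.00055763, -0.00021139,  0.00150841,  0.00077352,
       -0.0004387 ]), 'joint_efforts': array([-1.17703345e-03, -4.46452403e+01, -4.06451333e+01,  6.97451457e-02,
        2.92653713e-02, -1.78949854e-04]), 'position': array([ 0.18398017, -0.57079233,  0.22152537]), 'tcp_rot': array([-3.10163324e+00, -4.87526407e-01,  3.35819476e-04]), 'contact_force': array([ 0.48424893, -0.37823444,  0.12308979]), 'ft_torque': array([-0.02102655,  0.00505534, -0.03998105]), 'grasp_force': 0.0, 'gripper_width': 0.08797588347608305}
scene {'vertical_fov': 54.5093268686006, 'cx': 307.3963769311569, 'cy': 197.36657666662708, 'distortion': array([0.0093538, 0.       , 0.       , 0.       , 0.       ]), 'position': array([1.12758084, 0.30868969, 0.84388301]), 'attitude': array([0.41173765, 0.71464012, 2.01894846]), 'shot': 1}
scanner 0.56 [218.0, 129.0, 273.0, 150.0] [np.float64(244.8), np.float64(139.2)] 721 [ 85  93 1
[... 3233 characters left out ...]
1593 [172 183 196]
pan_ball 0.91 [264.0, 166.0, 335.0, 232.0] [np.float64(298.8), np.float64(201.2)] 1733 [165 178 193]
block1 0.6 [304.0, 258.0, 320.0, 269.0] [np.float64(312.7), np.float64(262.8)] 96 [ 82 174  82]
block1 0.46 [285.0, 179.0, 303.0, 193.0] [np.float64(293.5), np.float64(184.7)] 135 [129 188 230]
block1 0.45 [272.0, 191.0, 289.0, 209.0] [np.float64(280.9), np.float64(199.1)] 130 [135 194 233]
bundle 0.59 [219.0, 230.0, 242.0, 248.0] [np.float64(229.3), np.float64(240.0)] 356 [ 95 146 195]
jar 0.94 [321.0, 122.0, 346.0, 151.0] [np.float64(332.8), np.float64(135.6)] 570 [124 141 166]
tube 0.57 [179.0, 192.0, 197.0, 208.0] [np.float64(189.4), np.float64(202.4)] 199 [ 56  88 125]
```

```bash
python3 - <<'E'
import cv2
a=cv2.imread("pics/top0.png")[110:280,170:460]; cv2.imwrite("pics/top0c.png",cv2.resize(a,None,fx=2.75,fy=2.75,interpolation=cv2.INTER_CUBIC))
b=cv2.imread("pics/scene0.png")[110:315,200:515]; cv2.imwrite("pics/scene0c.png",cv2.resize(b,None,fx=2.5,fy=2.5,interpolation=cv2.INTER_CUBIC))
E
```

```text
(no output)
```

View pics/top0c.png

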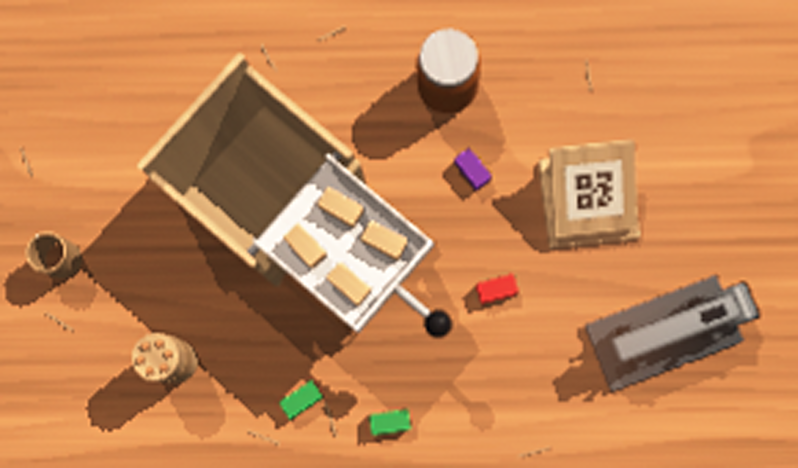

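View pics/scene0c.png

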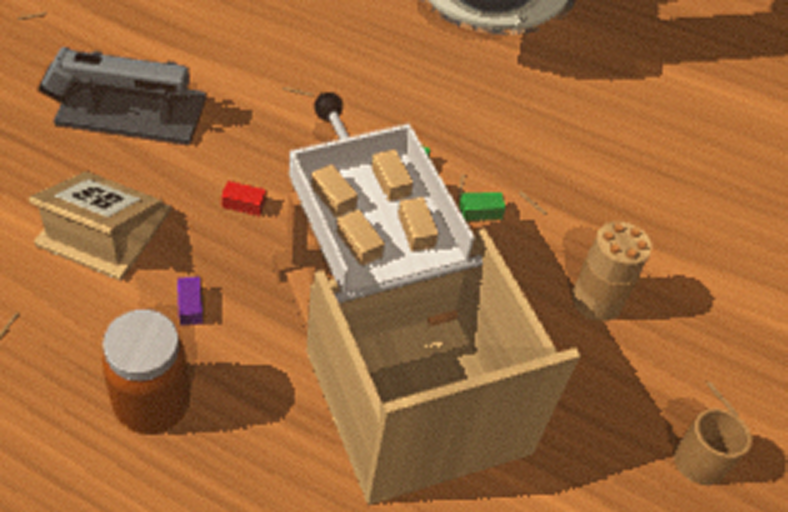

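```bash
cat > fit.py <<'E'
from h import *
from scipy.optimize import minimize
def box(x0,x1,y0,y1,z0,z1): return np.array([[x,y,z] for x in(x0,x1) for y in(y0,y1) for z in(z0,z1)])
b=np.array([.5,0,-.866]);w=np.array([.0845,0,-.023]);n=np.array([.866,0,.5])
SCAN=[box(-.085,.065,-.015,.015,0,.028),np.array([w-b*l+n*s*.0155+[0,y,0] for l in(0,.045) for s in(-1,1) for y in(-.022,.022)])]
def place(P,q,z): c,s=np.cos(q[2]),np.sin(q[2]); return P@np.array([[c,-s,0],[s,c,0],[0,0,1]]).T+[q[0],q[1],z]
S=4
def sil(p,parts,q,z):
    m=np.zeros((400*S,640*S),np.uint8)
    for P in parts:
        h=cv2.convexHull(((proj(p,place(P,q,z))+.5)*S).astype(np.float32)); cv2.fillConvexPoly(m,np.round(h).astype(int),1)
    return m
def fit(ims,masks,parts,z,q0):
    M=[cv2.resize(m.astype(np.uint8),None,fx=S,fy=S,interpolation=cv2.INTER_NEAREST) for m in masks]
    def cost(q):
        c=0
        for p,m in zip(ims,M):
            s=sil(p,parts,q,z); c+=1-(s&m).sum()/max(1,(s|m).sum())
        return c
    q=np.array(q0,float)
    for _ in range(3):
        r=minimize(cost,q,method="Nelder-Mead",options=dict(initial_simplex=np.array([q,q+[.01,0,0],q+[0,.01,0],q+[0,0,.1]]),xatol=1e-4,fatol=1e-4)); q=r.x
    return q,r.fun
E
cat > m.py <<'E'
from fit import *
sc,tp=arm.grab_frame("scene"),arm.grab_frame("top"); ims=[sc,tp]
def mk(q,p,lo=None):
    return arm.cut_out(q,p)[0]["pixels"]
# scanner
c=lambda x,y:[170+x/2.75,110+y/2.75]
a,e=onz(tp,[c(620,350),c(715,312)],.078)[:,:2]
yaw=np.arctan2(*(e-a)[::-1]); q0=[*(a+.085*np.array([np.cos(yaw),np.sin(yaw)])),yaw]
print("scanner0",q0)
ms=[mk("scanner",sc),mk("scanner",tp)]
for I,Mm in(([0,1],"both"),([1],"top"),([0],"scene")):
    print("scanner",Mm,fit([ims[i] for i in I],[ms[i] for i in I],SCAN,.05,q0))
# bystanders
for q,h in(("bundle",.1),("jar",.11),("tube",.06)):
    m=mk(q,tp); print(q,onz(tp,[np.argwhere(m).mean(0)[::-1]],h*.7))
# ball: dark blob triangulated
def dark(p,u0,u1,v0,v1):
    g=p["frame"][v0:v1,u0:u1].max(2)<60; _,l,s,ct=cv2.connectedComponentsWithStats(g.astype(np.uint8)); k=1+s[1:,4].argmax(); return ct[k]+[u0,v0],s[k]
d1,s1=dark(sc,320,340,140,165);d2,s2=dark(tp,320,340,218,240);print("ball px",d1,s1,d2,s2)
r1,r2=ray(sc,[d1])[0],ray(tp,[d2])[0]
t=np.linalg.lstsq(np.c_[r1,-r2],tp["position"]-sc["position"],rcond=None)[0]
X1=sc["position"]+r1*t[0];X2=tp["position"]+r2*t[1];ball=(X1+X2)/2;print("ball",ball,np.linalg.norm(X1-X2),onz(sc,[d1],.147),onz(tp,[d2],.147))
# pan
PAN=[box(-.15,0,-.061,.061,.122,.158)]
pm=[cv2.morphologyEx(mk("pan",p).astype(np.uint8),cv2.MORPH_OPEN,np.ones((7,7))) for p in ims]
hinge=onz(tp,[c(340,240-45)],.14)[0]
pc=onz(tp,[c(345,245)],.14)[0,:2]; d=pc-ball[:2]; y=np.arctan2(d[1],d[0]); q0=[*(ball[:2]+.21*d/np.linalg.norm(d)),y]
print("pan0",q0)
q,f=fit(ims,pm,PAN,0,q0);print("pan",q,f,"pred ball",q[:2]-.21*np.array([np.cos(q[2]),np.sin(q[2])]))
# card: white region quad
for p,(u0,u1,v0,v1) in((sc,(214,262,175,200)),(tp,(370,402,160,196))):
    f=p["frame"][v0:v1,u0:u1].astype(int); g=((f.min(2)>125)&(f.max(2)-f.min(2)<75)).astype(np.uint8)
    g=cv2.morphologyEx(g,cv2.MORPH_CLOSE,np.ones((9,9)))
    mm=np.zeros((400,640),np.uint8);mm[v0:v1,u0:u1]=g;print("card",g.sum(),np.argwhere(mm).mean(0)[::-1]); (p.__setitem__("cm",mm))
A=np.array([[.866,0,-.5],[0,1,0],[.5,0,.866]]) # rows: label axes -> columns below
def card(h): # label z = (-.5,0,.866)
    zx=np.array([.866,0,.5]);yy=np.array([0,1,0]);zz=np.array([-.5,0,.866])
    return [np.array([i*h*zx+j*h*yy+k*zz for i in(-1,1) for j in(-1,1) for k in(0,.001)])]
c0=onz(tp,[np.argwhere(tp["cm"]).mean(0)[::-1]],.054)[0,:2]
for k in range(8):
    q,f=fit(ims,[sc["cm"],tp["cm"]],card(.033),.054,[*c0,k*np.pi/4-.05]);print("card",k,q,f)
E
python3 m.py
```

```text
scanner0 [np.float64(0.48399555204686), np.float64(-0.2941630506596402), np.float64(-1.2060118538691378)]
scanner both (array([ 0.48336555, -0.2874934 , -1.2250412 ]), np.float64(0.2232043684746038))
scanner top (array([ 0.48386467, -0.28875652, -1.223361  ]), np.float64(0.06909235510488121))
scanner scene (array([ 0.48241203, -0.28571595, -1.23653026]), np.float64(0.13625634790072239))
bundle [[0.45196546 0.30312888 0.07      ]]
jar [[ 0.78531487 -0.02637918  0.077     ]]
tube [[0.57731823 0.44598296 0.042     ]]
ball px [330.91489362 151.85106383] [ 6  8 10 10 47] [328.68333333 227.3       ] [ 5  5  9  9 60]
ball [ 0.48026766 -0.00785325  0.1482797 ] 0.0018677076482224004 [[ 0.47873357 -0.00756366  0.147     ]] [[ 0.48076429 -0.00871057  0.147     ]]
pan0 [np.float64(0.62006992430792), np.float64(0.14884814212122843), np.float64(0.8423312552856113)]
pan [0.61514183 0.1487158  0.85151442] 0.9259903724809444 pred ball [ 0.47678446 -0.0092628 ]
card 264 [238.65151515 189.33333333]
card 402 [385.64676617 178.66915423]
card 0 [ 0.64418934 -0.1937002   0.12224135] 0.2035374868091897
card 1 [ 0.64437162 -0.19400219  0.11865846] 0.20555333548835397
card 2 [ 0.64454128 -0.19209652  1.83045372] 0.8145940834929658
card 3 [ 0.6448716  -0.192464    2.24607945] 0.8501318332454175
card 4 [ 0.64316035 -0.1946991   3.08016237] 0.782308049341621
card 5 [ 0.64475298 -0.19408674  4.70970701] 0.6058956588879976
card 6 [ 0.64476136 -0.19410521  4.70740851] 0.6107126634437559
card 7 [ 0.64454866 -0.19414453  6.40295006] 0.2056692463043287
```

```bash
cat > go.py <<'E'
from h import *
import sys
x,y,z,psi=map(float,sys.argv[1:5])
s=arm.sense(); M=R.from_rotvec(s["tcp_rot"]).as_matrix()
cur=np.arctan2(M[1,1],M[0,1]); d=(psi-cur+np.pi)%(2*np.pi)-np.pi
print("t",s["t"],"pos",np.round(s["position"],4),"psi",cur.round(4),"w",s["gripper_width"],s["grasp_force"])
print("local units",np.round(M.T@(np.array([x,y,z])-s["position"])/.5,4),"turn",round(-d/2,4),"tilt",M[:,2].round(4))
E
python3 go.py .480 -.278 .20 -2.796
```

```text
t 1.65 pos [ 0.1841 -0.5711  0.2226] psi -1.259 w 0.08785644690884592 0.0
local units [ 0.7432 -0.3763  0.0453] turn 0.7685 tilt [ 0.  0. -1.]
```

Emit:
send_rows(
  moves=[
    [[0.09,-0.05,0.0,0.07],[0.18,-0.09,0.01,0.14],[0.27,-0.14,0.02,0.21],[0.36,-0.18,0.02,0.28],[0.45,-0.23,0.03,0.35],[0.54,-0.28,0.04,0.42],[0.63,-0.32,0.045,0.49],[0.7,-0.36,0.045,0.56]],
  ],
  gripper=-1,
)

```text
t: 2.45
position: [0.4511, -0.3036, 0.2003]
tcp_rot: [2.9, -1.208, 0.0]
contact_force: [0.4, -0.3, -0.0]
gripper_width: 0.088
grasp_force: 0.0
```

```bash
python3 go.py .480 -.278 .15 -2.796
```

```text
t 2.45 pos [ 0.4511 -0.3036  0.2003] psi -2.3602 w 0.08796187476285358 0.0
local units [ 0.0044 -0.0771  0.1005] turn 0.2179 tilt [-0.e+00 -1.e-04 -1.e+00]
```

Emit:
send_rows(
  moves=[
    [[0.0,-0.02,0.02,0.07],[0.0,-0.05,0.06,0.14],[0.0,-0.07,0.1,0.2],[0.0,-0.07,0.1,0.21],[0.0,-0.07,0.1,0.21],[0.0,-0.07,0.1,0.21]],
  ],
)

```text
t: 3.05
position: [0.4749, -0.2811, 0.1521]
tcp_rot: [2.591, -1.776, 0.003]
contact_force: [-0.2, 0.1, -0.4]
gripper_width: 0.088
grasp_force: 0.0
```

```bash
python3 go.py .480 -.278 .047 -2.796
```

```text
t 3.05 pos [ 0.4749 -0.2811  0.1521] psi -2.7728 w 0.08800423845862874 0.0
local units [-0.0025 -0.0116  0.2102] turn 0.0116 tilt [ 0.0016 -0.0014 -1.    ]
```

Emit:
send_rows(
  moves=[
    [[-0.0025,-0.0115,0.02,0.011],[-0.0025,-0.0115,0.07,0.011],[-0.0025,-0.0115,0.12,0.011],[-0.0025,-0.0115,0.16,0.011],[-0.0025,-0.0115,0.19,0.011],[-0.0025,-0.0115,0.205,0.011],[-0.0025,-0.0115,0.21,0.011],[-0.0025,-0.0115,0.21,0.011]],
  ],
)

```text
t: 3.85
position: [0.48, -0.2775, 0.0463]
tcp_rot: [2.57, -1.807, 0.002]
contact_force: [-0.4, -0.0, -0.8]
gripper_width: 0.0876
grasp_force: 0.0
```

```bash
python3 go.py .480 -.278 .046 -2.796; python3 - <<'E'
from h import *
o=[]
for n,(u0,u1,v0,v1) in(("scene",(200,300,100,180)),("top",(370,460,185,265))):
    p=arm.grab_frame(n);o.append(cv2.resize(p["frame"][v0:v1,u0:u1],(400,400),interpolation=cv2.INTER_CUBIC))
cv2.imwrite("pics/g1.png",np.hstack(o))
E
```

```text
t 3.85 pos [ 0.48   -0.2775  0.0463] psi -2.7965 w 0.08764327226044981 0.0
local units [0.001  0.0004 0.0006] turn -0.0002 tilt [ 8.e-04 -6.e-04 -1.e+00]
```

View pics/g1.png

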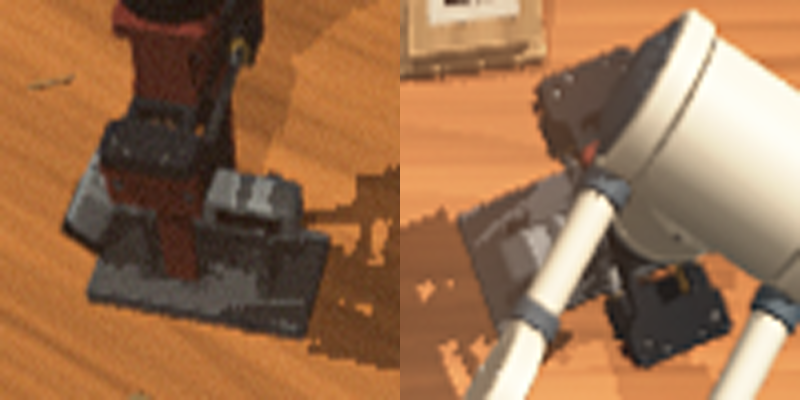

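The finger (scene ≈ px 245,148) straddles the handle between the two saddles, and the head and handle tail are visible on either side. I'm closing the gripper.

Emit:
send_rows(
  moves=[
    [[0,0,0,0],[0,0,0,0],[0,0,0,0],[0,0,0,0],[0,0,0,0],[0,0,0,0],[0,0,0,0],[0,0,0,0]],
  ],
  gripper=1,
  squeeze=30,
)

```text
t: 4.75
position: [0.4796, -0.2771, 0.0455]
tcp_rot: [2.57, -1.807, -0.0]
contact_force: [0.5, -0.1, -0.1]
gripper_width: 0.0297
grasp_force: 30.0
```

```bash
python3 go.py .480 -.278 .17 -2.796
```

```text
t 4.75 pos [ 0.4796 -0.2771  0.0455] psi -2.7966 w 0.029662335798874 29.999767541885376
local units [ 1.90e-03 -1.00e-04 -2.49e-01] turn -0.0003 tilt [-3.e-04 -0.e+00 -1.e+00]
```

Emit:
send_rows(
  moves=[
    [[0,0,-0.01,0],[0,0,-0.03,0],[0,0,-0.07,0],[0,0,-0.12,0],[0,0,-0.17,0],[0,0,-0.21,0],[0,0,-0.24,0],[0,0,-0.25,0]],
  ],
)

```text
t: 5.55
position: [0.4803, -0.2775, 0.1731]
tcp_rot: [-2.57, 1.807, -0.005]
contact_force: [0.3, -0.4, -1.7]
gripper_width: 0.03
grasp_force: 30.0
```

```bash
python3 go.py .5105 -.2101 .161 -1.451
```

```text
t 5.55 pos [ 0.4803 -0.2775  0.1731] psi -2.7965 w 0.030007986852723566 29.999625384807587
local units [-0.1065 -0.1023  0.0242] turn -0.6728 tilt [ 0.0029 -0.0019 -1.    ]
```

Emit:
send_rows(
  moves=[
    [[-0.005,-0.005,0,-0.04],[-0.02,-0.02,0,-0.1],[-0.035,-0.035,0,-0.18],[-0.055,-0.055,0,-0.26],[-0.07,-0.07,0,-0.34],[-0.085,-0.085,0,-0.42],[-0.1,-0.1,0,-0.49],[-0.1065,-0.1025,0,-0.56]],
  ],
)

```text
t: 6.35
position: [0.51, -0.2086, 0.1694]
tcp_rot: [-3.135, 0.186, 0.003]
contact_force: [-0.2, -0.1, -1.9]
gripper_width: 0.0297
grasp_force: 30.0
```

Emit:
send_rows(
  moves=[
    [[0,0,0.002,-0.05],[0,0,0.008,-0.09],[0,0,0.015,-0.11],[0,0,0.02,-0.113],[0,0,0.024,-0.113],[0,0,0.024,-0.113]],
  ],
)

```text
t: 6.95
position: [0.5097, -0.2095, 0.1578]
tcp_rot: [-3.137, -0.156, 0.002]
contact_force: [0.5, 0.9, -0.8]
gripper_width: 0.0299
grasp_force: 30.0
```

```bash
python3 go.py .5105 -.2101 .1413 -1.451; cat > s.py <<'E'
from fit import *
s=arm.sense();o=[]
M=R.from_rotvec(s["tcp_rot"]).as_matrix();psi=np.arctan2(M[1,1],M[0,1]);yaw=psi+np.pi/2
g=s["position"]-.019*M[:,2]*1 ; g=s["position"]+np.array([0,0,.019])
org=g-np.array([-.01*np.cos(yaw),-.01*np.sin(yaw),.014])
q=[org[0],org[1],yaw];print("scanner pred",q,org[2])
aim=place(np.array([[.1245,0,-.0923],[.0845,0,-.023]]),q,org[2]);print("aim",aim[0],"win",aim[1])
for n,(u0,u1,v0,v1) in(("scene",(190,290,110,210)),("top",(350,450,130,230))):
    p=arm.grab_frame(n);f=p["frame"]; im=cv2.resize(f[v0:v1,u0:u1],(400,400),interpolation=cv2.INTER_CUBIC)
    for P in SCAN:
        h=cv2.convexHull(((proj(p,place(P,q,org[2]))+.5-[u0,v0])*4).astype(np.float32)).astype(int); cv2.polylines(im,[h],True,(0,255,0),1)
    o.append(im)
cv2.imwrite("pics/s1.png",np.hstack(o))
E
python3 s.py
```

```text
t 6.95 pos [ 0.5097 -0.2095  0.1578] psi -1.4714 w 0.02987259656066712 29.999612867832184
local units [0.0016 0.0013 0.033 ] turn -0.0102 tilt [-1.1e-03  5.0e-04 -1.0e+00]
scanner pred [np.float64(0.5196063844566958), np.float64(-0.20853496054003906), np.float64(0.0993593488704585)] 0.16280262716793026
aim [ 0.64349234 -0.19618507  0.07050263] win [ 0.60368962 -0.2001529   0.13980263]
```

View pics/s1.png

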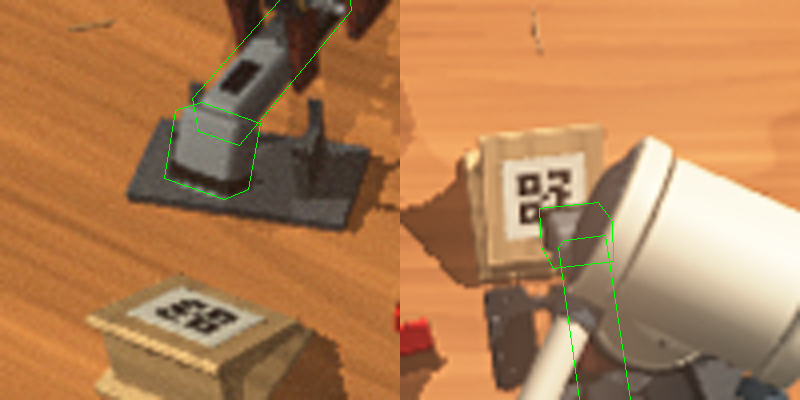

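The predicted outline sits on the scanner head in both crops (scene ≈ px 243,147; top ≈ px 394,188), so there was no slip. I'll lower it by the last 16 mm and hold.

Emit:
send_rows(
  moves=[
    [[0,0,0.005,-0.004],[0.001,0.001,0.012,-0.008],[0.001,0.001,0.022,-0.01],[0.001,0.001,0.03,-0.01],[0.001,0.001,0.033,-0.01],[0.001,0.001,0.033,-0.01],[0.001,0.001,0.033,-0.01],[0.001,0.001,0.033,-0.01]],
  ],
)

```text
t: 7.85
position: [0.5106, -0.2101, 0.1423]
tcp_rot: [3.136, 0.189, 0.001]
contact_force: [0.6, -0.9, -1.2]
gripper_width: 0.0297
grasp_force: 30.0
```

Emit:
send_rows(
  moves=[
    [[0,0,0,0],[0,0,0,0],[0,0,0,0],[0,0,0,0],[0,0,0,0],[0,0,0,0],[0,0,0,0],[0,0,0,0]],
  ],
)

```text
t: 8.65
position: [0.5105, -0.2101, 0.142]
tcp_rot: [-3.136, -0.189, -0.0]
contact_force: [0.2, -0.8, -1.4]
gripper_width: 0.0299
grasp_force: 30.0
```

Emit:
send_rows(
  moves=[
    [[0,0,0,0],[0,0,0,0],[0,0,0,0],[0,0,0,0],[0,0,0,0],[0,0,0,0],[0,0,0,0],[0,0,0,0]],
  ],
)

```text
t: 9.45
position: [0.5105, -0.2101, 0.142]
tcp_rot: [3.136, 0.189, 0.0]
contact_force: [-0.7, -0.0, -1.2]
gripper_width: 0.0298
grasp_force: 30.0
```

```bash
sed -i 's/s1.png/s2.png/' s.py; python3 s.py; python3 go.py .480 -.277 .173 -2.7966
```

```text
scanner pred [np.float64(0.5204107859499739), np.float64(-0.20889458974689765), np.float64(0.12025730357183617)] 0.14704237781670865
aim [ 0.64401162 -0.19395862  0.05474238] win [ 0.60430051 -0.19875732  0.12404238]
t 9.55 pos [ 0.5105 -0.2101  0.1421] psi -1.4505 w 0.029735139800923176 29.99962091445923
local units [-0.0766  0.1256 -0.0619] turn 0.673 tilt [ 0. -0. -1.]
```

View pics/s2.png

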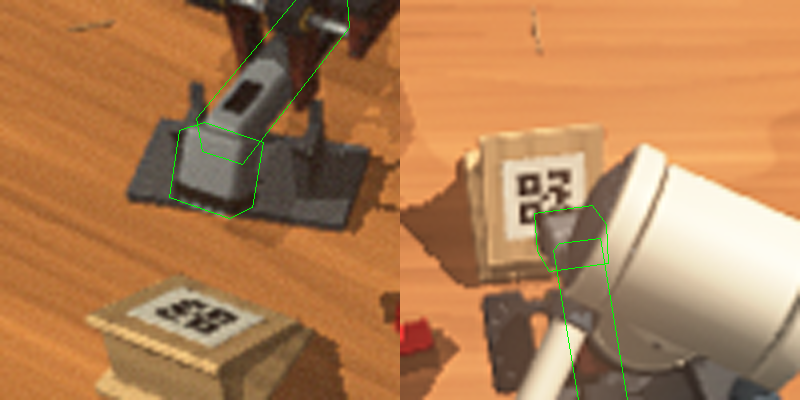

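The head outline still fits in both views, and the aim comes out within 1 mm of the code's middle at about 80 mm. It held still for about 1.8 s, so I'm returning the scanner.

Emit:
send_rows(
  moves=[
    [[0,0,-0.02,0],[0,0,-0.04,0.03],[-0.01,0.015,-0.06,0.09],[-0.02,0.035,-0.062,0.17],[-0.035,0.06,-0.062,0.25],[-0.05,0.08,-0.062,0.33],[-0.065,0.105,-0.062,0.41],[-0.0766,0.1256,-0.062,0.48]],
  ],
)

```text
t: 10.35
position: [0.4798, -0.2778, 0.174]
tcp_rot: [2.883, -1.247, 0.001]
contact_force: [-0.0, -0.6, -1.6]
gripper_width: 0.03
grasp_force: 30.0
```

Emit:
send_rows(
  moves=[
    [[0,0,0,0.07],[0,0,0,0.13],[0,0,0,0.17],[0,0,0,0.19],[0,0,0,0.193],[0,0,0,0.193],[0,0,0,0.193]],
  ],
)

```text
t: 11.05
position: [0.48, -0.2771, 0.1734]
tcp_rot: [-2.597, 1.767, -0.001]
contact_force: [-0.3, 0.3, -0.8]
gripper_width: 0.0298
grasp_force: 30.0
```

```bash
python3 go.py .4798 -.277 .0465 -2.7966
```

```text
t 11.05 pos [ 0.48   -0.2771  0.1734] psi -2.7656 w 0.029825816145344086 29.999642372131348
local units [-0.0003  0.0005  0.2537] turn 0.0155 tilt [ 3.e-04 -2.e-04 -1.e+00]
```

Emit:
send_rows(
  moves=[
    [[0,0,0.01,0.0155],[0,0,0.04,0.0155],[0,0,0.08,0.0155],[0,0,0.12,0.0155],[0,0,0.16,0.0155],[0,0,0.18,0.0155],[0,0,0.19,0.0155],[0,0,0.19,0.0155]],
  ],
)

```text
t: 11.85
position: [0.4797, -0.2769, 0.0774]
tcp_rot: [2.569, -1.808, -0.002]
contact_force: [0.7, 0.4, -0.7]
gripper_width: 0.0301
grasp_force: 30.0
```

```bash
python3 go.py .4798 -.277 .0465 -2.7966
```

```text
t 11.85 pos [ 0.4797 -0.2769  0.0774] psi -2.7972 w 0.030064993557961592 29.999755918979645
local units [ 0.0004 -0.0001  0.0618] turn -0.0003 tilt [-9.e-04  6.e-04 -1.e+00]
```

Emit:
send_rows(
  moves=[
    [[0,0,0.01,0],[0,0,0.02,0],[0,0,0.03,0],[0,0,0.04,0],[0,0,0.05,0],[0,0,0.057,0],[0,0,0.061,0],[0,0,0.061,0]],
  ],
)

```text
t: 12.65
position: [0.4798, -0.2769, 0.0471]
tcp_rot: [-2.569, 1.808, 0.001]
contact_force: [-0.5, 0.0, -2.0]
gripper_width: 0.0302
grasp_force: 30.0
```

```bash
python3 go.py .4798 -.277 .0458 -2.7966
```

```text
t 12.65 pos [ 0.4798 -0.2769  0.0471] psi -2.7975 w 0.030157308814693733 29.99968707561493
local units [0.0001 0.0001 0.0026] turn -0.0004 tilt [-5.e-04  3.e-04 -1.e+00]
```

Emit:
send_rows(
  moves=[
    [[0,0,0.002,0],[0,0,0.002,0],[0,0,0.002,0]],
  ],
)

```text
t: 12.95
position: [0.4801, -0.2771, 0.0467]
tcp_rot: [-2.569, 1.808, -0.0]
contact_force: [0.0, 0.1, -1.8]
gripper_width: 0.0298
grasp_force: 30.0
```

Emit:
send_rows(
  moves=[
    [[0,0,0,0],[0,0,0,0],[0,0,0,0],[0,0,0,0],[0,0,0,0],[0,0,0,0]],
  ],
  gripper=-1,
)

```text
t: 13.55
position: [0.48, -0.277, 0.0466]
tcp_rot: [-2.569, 1.808, -0.0]
contact_force: [0.1, 0.1, -0.3]
gripper_width: 0.0743
grasp_force: 0.0
```

Emit:
send_rows(
  moves=[
    [[0,0,-0.02,0],[0,0,-0.06,0],[0,0,-0.12,0],[0,0,-0.2,0],[0,0,-0.28,0],[0,0,-0.34,0],[0,0,-0.36,0],[0,0,-0.36,0]],
  ],
)

```text
t: 14.35
position: [0.4805, -0.2774, 0.2285]
tcp_rot: [-2.569, 1.808, -0.006]
contact_force: [0.3, 0.2, -0.2]
gripper_width: 0.0876
grasp_force: 0.0
```

```bash
python3 go.py .479 -.0085 .228 -.72
```

```text
t 14.35 pos [ 0.4805 -0.2774  0.2285] psi -2.7976 w 0.0875724878937791 0.0
local units [-5.074e-01 -1.785e-01 -1.000e-04] turn -1.0388 tilt [ 0.003 -0.002 -1.   ]
```

Emit:
send_rows(
  moves=[
    [[-0.05,-0.02,0,-0.07],[-0.12,-0.04,0,-0.14],[-0.19,-0.065,0,-0.21],[-0.26,-0.09,0,-0.28],[-0.33,-0.115,0,-0.35],[-0.4,-0.14,0,-0.42],[-0.46,-0.16,0,-0.49],[-0.507,-0.178,0,-0.56]],
  ],
)

```text
t: 15.15
position: [0.4773, -0.0065, 0.2238]
tcp_rot: [-3.137, 0.157, 0.006]
contact_force: [0.6, -0.4, -0.1]
gripper_width: 0.0878
grasp_force: 0.0
```

Emit:
send_rows(
  moves=[
    [[0,0,0,-0.07],[0,0,0,-0.14],[0,0,0,-0.21],[0,0,0,-0.28],[0,0,0,-0.35],[0,0,0,-0.42],[0,0,0,-0.47],[0,0,0,-0.48]],
  ],
)

```text
t: 15.95
position: [0.4776, -0.0083, 0.2239]
tcp_rot: [-2.857, -1.302, 0.005]
contact_force: [0.3, -0.5, -0.3]
gripper_width: 0.0876
grasp_force: 0.0
```

```bash
python3 go.py .4795 -.0085 .13 -.72; python3 - <<'E'
from fit import *
q0=[.4834,-.2875,-1.225]
for n in("scene","top"):
    p=arm.grab_frame(n);d=arm.cut_out("scanner",p)
    if d: print(n,d[0]["confidence"],d[0]["bbox"],fit([p],[d[0]["pixels"]],SCAN,.05,q0))
E
```

```text
t 15.95 pos [ 0.4776 -0.0083  0.2239] psi -0.7159 w 0.08764914441119344 0.0
local units [0.0027 0.0038 0.1878] turn 0.002 tilt [-4.e-03  4.e-04 -1.e+00]
scene 0.86 [218.5, 132.7, 274.6, 152.5] (array([ 0.48380365, -0.28384597, -1.23595197]), np.float64(0.12002279364627111))
top 0.56 [391.1, 211.6, 446.7, 241.8] (array([ 0.48534085, -0.28864272, -1.23510611]), np.float64(0.08082635186595588))
```

Emit:
send_rows(
  moves=[
    [[0.0027,0.0038,0.02,0.002],[0.0027,0.0038,0.06,0.002],[0.0027,0.0038,0.1,0.002],[0.0027,0.0038,0.14,0.002],[0.0027,0.0038,0.17,0.002],[0.0027,0.0038,0.187,0.002],[0.0027,0.0038,0.189,0.002],[0.0027,0.0038,0.189,0.002]],
  ],
)

```text
t: 16.95
position: [0.4808, -0.0086, 0.1324]
tcp_rot: [2.862, 1.294, 0.001]
contact_force: [1.3, -0.6, 0.3]
gripper_width: 0.0877
grasp_force: 0.0
```

```bash
python3 go.py .4795 -.0085 .128 -.72; python3 - <<'E'
from h import *
o=[]
for n,(u0,u1,v0,v1) in(("scene",(300,400,120,220)),("top",(250,350,160,260))):
    p=arm.grab_frame(n);o.append(cv2.resize(p["frame"][v0:v1,u0:u1],(400,400),interpolation=cv2.INTER_CUBIC))
cv2.imwrite("pics/b1.png",np.hstack(o))
E
```

```text
t 16.95 pos [ 0.4808 -0.0086  0.1324] psi -0.7217 w 0.08767660097697702 0.0
local units [-0.0015 -0.0021  0.0089] turn -0.0008 tilt [ 6.e-04 -0.e+00 -1.e+00]
```

View pics/b1.png

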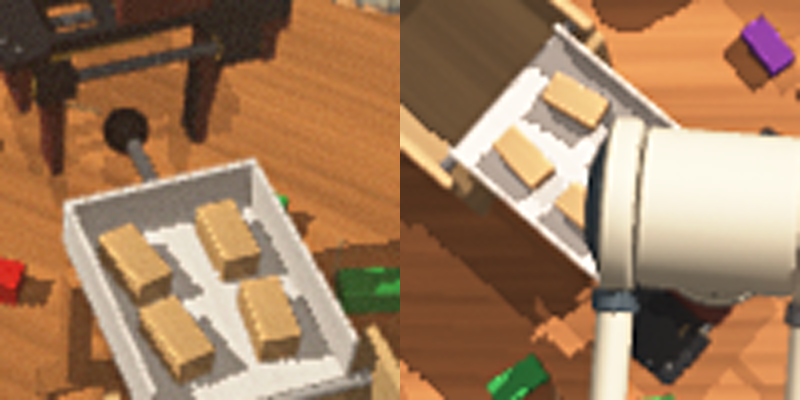

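The ball (scene ≈ px 331,152) sits between the open fingers with the rod leading to the pan. I'll lower 4 mm and close on it.

Emit:
send_rows(
  moves=[
    [[-0.0015,-0.002,0.004,0],[-0.0015,-0.002,0.009,0],[-0.0015,-0.002,0.009,0]],
  ],
)

```text
t: 17.35
position: [0.4792, -0.0085, 0.1273]
tcp_rot: [-2.863, -1.294, 0.0]
contact_force: [0.6, -0.4, 0.6]
gripper_width: 0.0879
grasp_force: 0.0
```

Emit:
send_rows(
  moves=[
    [[0,0,0,0],[0,0,0,0],[0,0,0,0],[0,0,0,0],[0,0,0,0],[0,0,0,0],[0,0,0,0],[0,0,0,0]],
  ],
  gripper=1,
  squeeze=20,
)

```text
t: 18.15
position: [0.4795, -0.0087, 0.1276]
tcp_rot: [2.862, 1.294, 0.001]
contact_force: [-0.1, 0.1, -0.7]
gripper_width: 0.0288
grasp_force: 20.0
```

```bash
python3 - <<'E'
from h import *
s=arm.sense();M=R.from_rotvec(s["tcp_rot"]).as_matrix();print(s["position"],s["gripper_width"],s["grasp_force"],s["contact_force"],M[:,0])
d=np.array([np.cos(.85),np.sin(.85),0])
for th in np.arange(.1,1.31,.1):
    c,n=np.cos(th),np.sin(th);x=-.21*c+.025*n+.21;z=.025*c+.21*n-.025
    print(round(th,1),(M.T@(d*x+[0,0,z])/.5).round(4),(s["position"]+d*x+[0,0,z]).round(3))
E
```

```text
[ 0.47952397 -0.00865372  0.12756809] 0.028805969383025556 20.012163519859314 [-0.05505088  0.11393442 -0.74317964] [6.60599423e-01 7.50738566e-01 9.56108941e-05]
0.1 [ 0.0071  0.     -0.0417] [ 0.482 -0.006  0.148]
0.2 [ 0.0183  0.     -0.0824] [ 0.486 -0.002  0.169]
0.3 [ 0.0335  0.     -0.1219] [0.491 0.004 0.189]
0.4 [ 5.260e-02  1.000e-04 -1.596e-01] [0.497 0.011 0.207]
0.5 [ 7.540e-02  1.000e-04 -1.952e-01] [0.504 0.02  0.225]
0.6 [ 1.016e-01  1.000e-04 -2.284e-01] [0.513 0.03  0.242]
0.7 [ 1.310e-01  1.000e-04 -2.588e-01] [0.523 0.041 0.257]
0.8 [ 0.1633  0.     -0.2861] [0.533 0.053 0.271]
0.9 [ 0.1981  0.     -0.3101] [0.545 0.066 0.283]
1.0 [ 0.2352  0.     -0.3304] [0.557 0.08  0.293]
1.1 [ 0.2741 -0.     -0.347 ] [0.57  0.094 0.301]
1.2 [ 0.3144 -0.     -0.3595] [0.583 0.109 0.307]
1.3 [ 3.559e-01 -1.000e-04 -3.680e-01] [0.597 0.125 0.312]
```

Emit:
send_rows(
  moves=[
    [[0.003,0,-0.02,0],[0.007,0,-0.042,0],[0.0125,0,-0.062,0],[0.018,0,-0.082,0],[0.026,0,-0.102,0],[0.0335,0,-0.122,0],[0.043,0,-0.141,0],[0.0525,0,-0.16,0]],
  ],
)

```text
t: 18.95
position: [0.497, 0.0116, 0.2083]
tcp_rot: [-2.863, -1.294, -0.0]
contact_force: [3.2, -0.0, -3.7]
gripper_width: 0.0291
grasp_force: 20.0
```

```bash
python3 - <<'E'
from h import *
s=arm.sense();print(s["position"],s["gripper_width"],s["grasp_force"],s["contact_force"],s["ft_torque"])
d=np.array([np.cos(.85),np.sin(.85)]);b=s["position"][:2]-[.4795,-.0087];print(b@d, b@[-d[1],d[0]])
o=[]
for n,(u0,u1,v0,v1) in(("scene",(300,400,100,200)),("top",(240,340,130,230))):
    p=arm.grab_frame(n);o.append(cv2.resize(p["frame"][v0:v1,u0:u1],(400,400),interpolation=cv2.INTER_CUBIC))
cv2.imwrite("pics/b2.png",np.hstack(o))
E
```

```text
[0.49704553 0.01156203 0.20826762] 0.029081518954779492 19.99950259923935 [ 3.16222406e+00 -3.42455925e-03 -3.69705654e+00] [-0.26277135 -0.56627483 -0.02943974]
0.026802221426197394 0.00019098336196719454
```

View pics/b2.png

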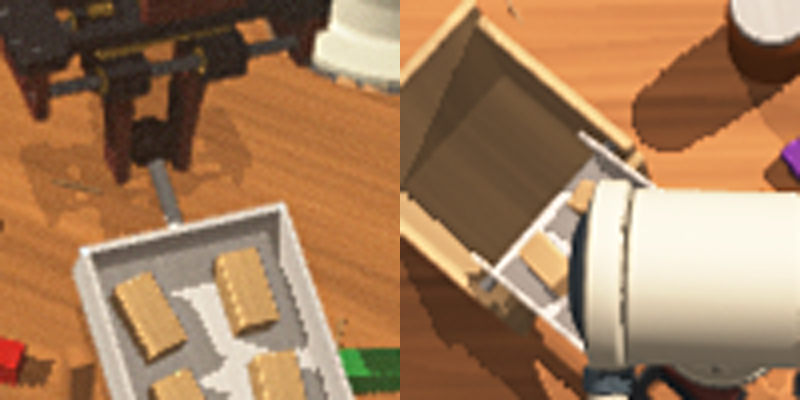

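The ball is in the fingers and the pan is rising with all four blocks on it (scene ≈ px 340–370, 170–200). I'm carrying on.

Emit:
send_rows(
  moves=[
    [[0.011,0,-0.018,0],[0.023,0,-0.035,0],[0.036,0,-0.052,0],[0.049,0,-0.068,0],[0.063,0,-0.084,0],[0.0785,0,-0.099,0],[0.0945,0,-0.113,0],[0.111,0,-0.126,0]],
  ],
)

```text
t: 19.85
position: [0.5336, 0.0535, 0.2713]
tcp_rot: [-2.862, -1.294, 0.0]
contact_force: [0.2, -2.8, -1.5]
gripper_width: 0.029
grasp_force: 20.0
```

Emit:
send_rows(
  moves=[
    [[0.017,0,-0.013,0],[0.035,0,-0.024,0],[0.053,0,-0.035,0],[0.072,0,-0.044,0],[0.091,0,-0.053,0],[0.111,0,-0.061,0],[0.131,0,-0.068,0],[0.151,0,-0.073,0]],
  ],
)

```text
t: 20.65
position: [0.5834, 0.1105, 0.3079]
tcp_rot: [-2.862, -1.295, -0.0]
contact_force: [-0.9, -0.7, 2.0]
gripper_width: 0.029
grasp_force: 20.0
```

Emit:
send_rows(
  moves=[
    [[0,0,0,0],[0,0,0,0],[0,0,0,0],[0,0,0,0]],
  ],
)

```text
t: 21.05
position: [0.5827, 0.1096, 0.3075]
tcp_rot: [-2.862, -1.294, -0.0]
contact_force: [-3.1, 1.1, 4.2]
gripper_width: 0.0289
grasp_force: 20.0
```

```bash
python3 - <<'E'
from h import *
s=arm.sense();print(s["position"],s["gripper_width"],s["grasp_force"],s["contact_force"],s["ft_torque"])
d=np.array([np.cos(.85),np.sin(.85)]);b=s["position"][:2]-[.4795,-.0087];print(b@d, b@[-d[1],d[0]])
o=[]
for n,(u0,u1,v0,v1) in(("scene",(305,445,150,290)),("top",(210,340,120,250))):
    p=arm.grab_frame(n);o.append(cv2.resize(p["frame"][v0:v1,u0:u1],(400,400),interpolation=cv2.INTER_CUBIC))
cv2.imwrite("pics/b3.png",np.hstack(o))
E
```

```text
[0.58272631 0.10960427 0.30745805] 0.028903412932113244 20.00045746564865 [-3.0871013   1.10679026  4.24302624] [0.15161498 0.53343925 0.02639436]
0.1570073041431438 0.0005269219077927156
```

View pics/b3.png

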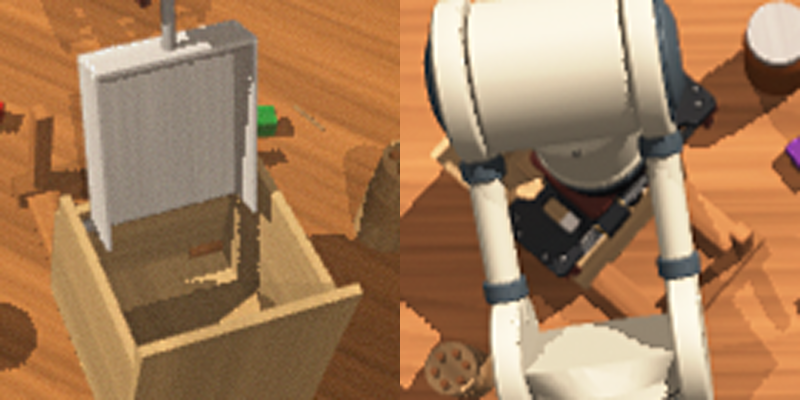

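The pan is at about 1.2 rad and empty, with no block left on it (scene crop), so the blocks have slid into the bin. I'm lowering it along the same arc.

Emit:
send_rows(
  moves=[
    [[-0.02,0,0.006,0],[-0.04,0,0.0125,0],[-0.06,0,0.02,0],[-0.079,0,0.029,0],[-0.098,0,0.0385,0],[-0.116,0,0.049,0],[-0.134,0,0.061,0],[-0.151,0,0.073,0]],
  ],
)

```text
t: 21.95
position: [0.5329, 0.0526, 0.2694]
tcp_rot: [-2.862, -1.294, 0.001]
contact_force: [-1.4, 2.2, -3.1]
gripper_width: 0.0287
grasp_force: 20.0
```

Emit:
send_rows(
  moves=[
    [[-0.0165,0,0.013,0],[-0.0325,0,0.027,0],[-0.048,0,0.042,0],[-0.062,0,0.058,0],[-0.075,0,0.074,0],[-0.088,0,0.091,0],[-0.0995,0,0.1085,0],[-0.111,0,0.1265,0]],
  ],
)

```text
t: 22.75
position: [0.4965, 0.0108, 0.2068]
tcp_rot: [2.862, 1.294, 0.001]
contact_force: [1.8, 2.7, -1.8]
gripper_width: 0.0285
grasp_force: 20.0
```

Emit:
send_rows(
  moves=[
    [[-0.0095,0,0.019,0],[-0.019,0,0.038,0],[-0.0265,0,0.0575,0],[-0.034,0,0.077,0],[-0.04,0,0.0975,0],[-0.0455,0,0.118,0],[-0.0495,0,0.139,0],[-0.0525,0,0.157,0]],
  ],
)

```text
t: 23.55
position: [0.4795, -0.0087, 0.1281]
tcp_rot: [2.862, 1.294, 0.001]
contact_force: [-2.5, 1.1, 28.8]
gripper_width: 0.0285
grasp_force: 20.0
```

```bash
python3 go.py .4795 -.0087 .1276 -.72; python3 - <<'E'
from h import *
print(arm.sense()["contact_force"])
p=arm.grab_frame("scene");t=arm.grab_frame("top")
o=[cv2.resize(f[v0:v1,u0:u1],(400,400),interpolation=cv2.INTER_CUBIC) for f,(u0,u1,v0,v1) in((p["frame"],(305,445,150,290)),(t["frame"],(210,320,120,230)))]
cv2.imwrite("pics/b4.png",np.hstack(o))
E
```

```text
t 23.55 pos [ 0.4795 -0.0087  0.1281] psi -0.7216 w 0.02854717902576941 20.004170536994934
local units [-0.0001  0.      0.0009] turn -0.0008 tilt [ 7.e-04 -1.e-04 -1.e+00]
[-2.51760649  1.14141807 28.8035786 ]
```

View pics/b4.png

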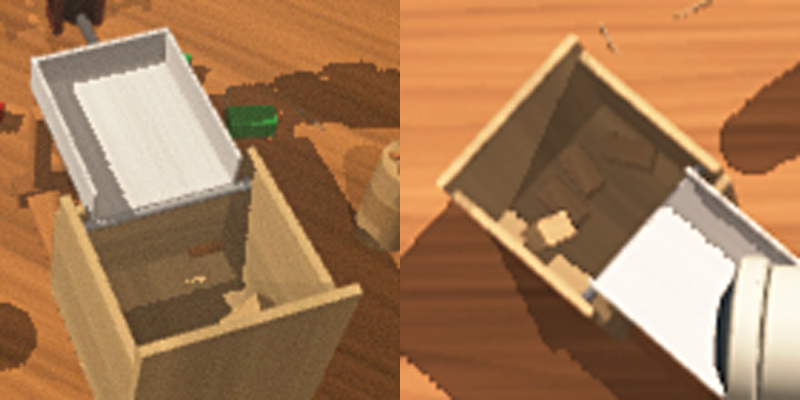

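The pan is level on its stop and empty. Blocks show inside the bin in the top view at about px (272,161), (259,168), (252,183) and (256,195). Releasing the ball and backing up.

Emit:
send_rows(
  moves=[
    [[0,0,-0.002,0],[0,0,-0.002,0]],
  ],
)

```text
t: 23.85
position: [0.4796, -0.0086, 0.1298]
tcp_rot: [2.862, 1.294, 0.001]
contact_force: [2.8, -0.5, -0.7]
gripper_width: 0.0288
grasp_force: 20.0
```

Emit:
send_rows(
  moves=[
    [[0,0,0,0],[0,0,0,0],[0,0,0,0],[0,0,0,0],[0,0,0,0],[0,0,0,0],[0,0,0,0]],
  ],
  gripper=-1,
)

```text
t: 24.55
position: [0.4793, -0.0085, 0.1298]
tcp_rot: [-2.863, -1.294, 0.0]
contact_force: [0.7, -0.7, 0.2]
gripper_width: 0.0815
grasp_force: 0.0
```

Emit:
send_rows(
  moves=[
    [[0,0,-0.02,0],[0,0,-0.06,0],[0,0,-0.12,0],[0,0,-0.19,0],[0,0,-0.25,0],[-0.03,0,-0.3,0],[-0.08,0,-0.3,0],[-0.1,0,-0.3,0]],
  ],
)

```text
t: 25.35
position: [0.4459, -0.047, 0.2818]
tcp_rot: [2.861, 1.292, 0.004]
contact_force: [-0.4, 0.3, -0.3]
gripper_width: 0.088
grasp_force: 0.0
```

```bash
python3 - <<'E'
from fit import *
s=arm.sense();print(s["position"],s["gripper_width"],s["contact_force"])
o=[]
for n,(u0,u1,v0,v1) in(("scene",(200,500,110,310)),("top",(210,310,120,220))):
    p=arm.grab_frame(n);f=p["frame"][v0:v1,u0:u1]
    if n=="top": f=np.clip(255*(f/255.)**.5,0,255).astype(np.uint8)
    o.append(cv2.resize(f,None,fx=400/(v1-v0)*(2/3 if n=="scene" else 1),fy=400/(v1-v0)*(2/3 if n=="scene" else 1),interpolation=cv2.INTER_CUBIC))
    d=arm.cut_out("scanner",p)
    if d: print(n,d[0]["confidence"],fit([p],[d[0]["pixels"]],SCAN,.05,[.4834,-.2875,-1.225]))
    for k in arm.cut_out("block1",p): print(n,round(k["confidence"],2),np.round(k["bbox"]),p["frame"][k["pixels"]].mean(0).astype(int))
o[0]=cv2.copyMakeBorder(o[0],0,400-o[0].shape[0],0,0,cv2.BORDER_CONSTANT)
cv2.imwrite("pics/f.png",np.hstack(o))
E
```

```text
[ 0.44590508 -0.04695637  0.28180448] 0.08801224055293441 [-0.40026913  0.3141311  -0.2630541 ]
scene 0.93 (array([ 0.48301877, -0.2858039 , -1.24404503]), np.float64(0.14977879263593552))
scene 0.61 [384. 248. 401. 259.] [ 83 133 174]
scene 0.57 [288. 184. 306. 195.] [ 31  43 175]
scene 0.51 [386. 183. 402. 197.] [ 54 119  63]
scene 0.49 [272. 224. 280. 238.] [118  51 110]
top 0.69 (array([ 0.48576596, -0.28757104, -1.22648003]), np.float64(0.08217662442164553))
top 0.62 [340. 166. 347. 178.] [155  65 144]
top 0.55 [248. 169. 264. 181.] [ 54  81 111]
top 0.49 [391. 215. 448. 242.] [121 132 146]
top 0.46 [273. 248. 283. 262.] [ 82 178  71]
```

View pics/f.png

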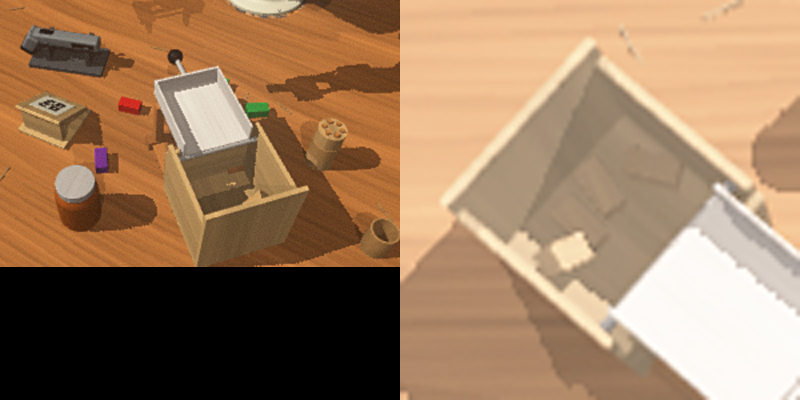

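The pan is level and empty, no wooden block lies outside the bin, the scanner is in its rest and the bystanders are unmoved. I'm handing the job in.

```bash
python3 -c "
from plant import arm
print(arm.job_done())"
```

```text
the job is handed in; nothing more can be done
None
```

I handed the job in at about 25.5 s: code scanned, scanner back in its rest, pan emptied into the bin and lowered level, bystanders undisturbed; no verdict came back, and I could clearly make out only three of the four blocks in the bin.

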